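# Hold the inspection chamber's sprung cover at its mark

## Robot

A 6-joint arm with a two-finger parallel gripper is mounted at the origin on the work surface. World frame = base frame: x ahead of the robot, y to its left, z up, the work surface at z = 0. Lengths are in m, angles in rad, forces in N, time in s.
With the tool pointing down it reaches from about 0.275 to 0.975 m from the base axis. Payload 8.4 kg.
Tool frame: the origin (TCP) lies on the centre line of the jaws, within the pads' length; the fingertips stand 25 mm ahead of it and the grasp point (between the pads) lies 6 mm ahead of it; z points along the fingers, y is the line along which they close (so a half turn about z gives the same grasp; the last joint's range is limited). The gripper opens to 92 mm and grips with 3 to 60 N. Pads are 20 mm wide; open, the fingers measure 128 mm over their backs; the gripper's body (75 mm by 189 mm) begins 69 mm behind the grasp point.
Start: joints at [-1.227, 0.353, 1.633, -0, 1.155, -0.002], TCP at [0.212, -0.588, 0.24] pointing down, gripper open.
Joint ranges: [-2.63, 2.63], [-0.92, 2.1], [0.06, 2.66], [-1.3, 4.44], [0, 2.69], [-3.02, 3.02]. Speed limits (rad/s): [2.22, 2.22, 2.79, 3.14, 3.14, 3.14].

## Interface

Orientations are given as a rotation vector (axis times angle).
In Python, from bench import bot gives the robot as it stands. The module is installed in compiled form; this text tells all that it offers.
- The arm moves only by the tool servo_tool, never from a script. Its argument "targets" is a list of rows, each a list of 7 numbers: the opening, from 0 (shut) to 1 (fully open), then the shift along the tool's x, y, z in cm, then the turn, a rotation vector about the tool's x, y, z in rad. A call has 1 to 20 rows; each row shifts and turns the commanded pose from where the row before left it, along the tool's axes as they then stand; what a row does not reach is not made up. A row lasts 1/10 s, in which the tool goes at most 50 mm and 8.59 degrees, less where a joint would pass 70% of its speed; a pose out of reach is approached as far as the arm can. A call with a gripper value outside its range is refused whole. The fingers move at their own pace and stop on an object; "grip_force" is the grip in N (left out, the last holds). Time passes only in rows, so rows that do not move let the fingers close. It gives the time, the measured TCP pose, the force, the opening and the grip force at its end, in the units of the state.
- bot.state(): the state, without advancing time (a new reading comes with each control period).
- bot.read_camera(name): name is "scene" or "top" or "wrist"; returns a dict with "pixels" (480x640x3 uint8, red, green, blue), "depth" (480x640 float32, m along the optical axis (not along the pixel's ray), 0 where there is no reading), "fx", "fy", "cx", "cy" (pixels), "position" and "rotation" of the camera in the world; the wrist camera has in their place "tool_from_camera" (4x4, takes a point from camera to tool coordinates, whose origin is the TCP and whose axes are the flange's). Camera axes: x right, y down, z forward; pixel columns grow to the right and rows downward; lengths in m; the calibration is good to about 2 mm. A picture is of the moment at which its call begins: read the wrist's pose just before it.
- bot.close_job(): hands the job in; it is judged then, once.
The state is a dict: "time": time; "joint_pos": joint angles; "dq": joint speeds; "joint_efforts": joint torques, N m; "tcp_pos": TCP position; "eef_rot": TCP orientation; "wrist_force": force on the tool from outside, world axes, zero at the start; "torque": the same for the moment, N m; "grip_width": finger opening in m; "gripper_force": force on a finger pad.
Only numpy, scipy, OpenCV 4.12 (cv2) and the standard library are available. Lean on these libraries where they do the work, as an engineer would, in place of code of your own. Each camera call takes 0.05 s, during which the arm holds its last target. There are 200 camera calls.

## Task

The chamber may only be opened once the specimen case beside it is shut: press down the ajar lid of the low specimen case until it snaps fully home. Then lift the sprung cover of the taller inspection chamber until the pointer on the cover's side edge lines up with the small marker on the curved quadrant, and hold it there steadily with the gripper; the spring would pull it shut, so finish while still holding the cover at the mark. Do not shift the marker, and leave the other things on the bench where they are.

Things in the scene. Friction and masses are not known exactly. Their poses are not given: they have to be found in the camera images.
- case: The specimen case: a low grey plastic box fixed to the bench, 150 mm (its x, front to back) x 220 mm wide (y) x 45 mm high, under a flat grey lid of 156 x 224 mm hinged along its back (far, +x) top edge. Origin: centre of its underside.
- case_lid_press (a point): Point to press on the upper face of the case's lid: midway along its width, 19 mm behind the lid's front edge, 135 mm in front of the hinge. Axes turn with the lid: x from front to hinge, z out of its upper face. When the lid is shut this face is level, 56 mm above the bench.
- case_lid_hinge (a point): Middle of the case lid's hinge line, 45 mm above the bench; the lid's upper face lies 11 mm above it along the lid's z. Axes turn with the lid, y along the hinge.
- case_lid (a joint): Opening angle of the case's lid in rad: 0 shut, 0.35 to 0.52 ajar as it starts. A spring pushes it open and a ball catch keeps it shut: near 0.1 rad the catch resists (about 6 N at most at the press point), below about 0.05 rad it snaps home and stays.
- chamber: The inspection chamber: a white open-topped box with a black foot, fixed to the bench, 200 mm (its x, front to back) x 180 mm (y) x 100 mm high, under a grey cover hinged along its back (far, +x) top edge. Origin: centre of its underside.
- cover_handle (a point): Centre of the cover's handle: a round steel bar of 12 mm diameter along y, 96 mm long between two posts, 42 mm above the cover's upper face, 165 mm in front of the hinge line and 50 mm above it when shut (150 mm above the bench). Open space under it. The bar may turn between the fingers as the cover tilts. Axes turn with the cover.
- cover_hinge (a point): Middle of the cover's hinge line, 100 mm above the bench. The cover is a grey plate 196 mm (front to back) x 184 mm x 8 mm, about 0.25 kg; its underside is level with the hinge line. Axes turn with it: x from front to hinge, y along the hinge, z out of the plate.
- cover (a joint): Opening angle of the chamber's cover in rad: 0 shut (as it starts), up to 1.25; it opens upward and back, away from the robot. A spring always pulls it shut: 0.3 N m at 0 growing by 0.3 N m per rad, so with its weight about 3 to 5 N at the handle.
- pointer_tip (a point): Tip of the pointer, a thin dark steel strip along the cover's +y side edge; 160 mm in front of the hinge line. Moves with the cover.
- marker_tip (a point): Where the pointer tip is when the cover is at the mark: the point beside the marker, a dark steel tab 16 x 10 x 5 mm that sticks out of the outer rim of the curved aluminium quadrant on the chamber's +y side. The quadrant is a strip 20 mm wide, centred on the hinge line, radius 128 to 148 mm.
- marker (a joint): Angle of the marker about the cover's hinge line, in rad, counted as the cover's: the mark is met when joint cover equals this value. It lies between 0.38 and 0.80, differs each time, and stays by friction.
- dish: Bystander, to be left alone: small open glass dish, 60 mm across, 16 mm high; origin at the centre of its underside.
- jar: Bystander, to be left alone: amber glass jar, 52 mm across, 65 mm high; origin at the centre of its underside.
- tweezers: Bystander, to be left alone: steel tweezers lying flat, 120 mm long; origin at the centre of its underside.
- brush: Bystander, to be left alone: small brush lying flat, 150 mm long; origin at the centre of its underside.
- beaker: Bystander, to be left alone: glass beaker, 70 mm across, 90 mm high; origin at the centre of its underside.
- wash_bottle: Bystander, to be left alone: white bottle, 60 mm across, 150 mm high; origin at the centre of its underside.
- slide_box: Bystander, to be left alone: flat blue box, 80 x 100 x 35 mm; origin at the centre of its underside.

How it is judged:
On the way, in this order (a step that is already met when the one before it is completed fails the run):
1. the specimen case's lid is shut home while the chamber's cover is still shut (value of joint case_lid below 0.03 rad and value of joint cover below 0.1 rad), for 0.3 s.
2. the cover is held by the fingers with its pointer at the marker (distance between pointer_tip and marker_tip below 0.012 m and contact force between the fingers and chamber above 1 N and value of joint case_lid below 0.03 rad), for 0.3 s.
At the end, for the whole second after the job is handed in: The fingers still hold the cover (over 1 N), at rest (under 0.05 rad/s), with the pointer tip within 12 mm (about 4 degrees) of the marker's point; the specimen case's lid is shut (under 0.03 rad) and the marker is within 10 mm of where it was (all of step 2 and velocity of joint cover between -0.05 and 0.05 rad/s and distance of marker_tip from where it was at the start of the episode below 0.01 m); the arm keeps its last pose, push and grip.
It fails at once if the chamber's cover is opened while the specimen case is ajar (value of joint each of cover, case_lid above 0.12 rad).
It fails at once if the marker is shifted more than 10 mm (distance of marker_tip from where it was at the start of the episode above 0.01 m).
It fails at once if a bystander is moved more than 30 mm (distance of any of dish, jar, tweezers, brush, beaker, wash_bottle, slide_box from where it was at the start of the episode above 0.03 m).
It also fails if it takes over 58 s, if anything falls off the work surface, if the arm or the gripper's body presses on something with over 40 N, if the wrist force passes 120 N, or if a joint passes its speed limit or range.

## Working session

There is one attempt and no reset: what is moved stays moved. The work goes in short steps, Python scripts to look and compute and a tool call to move; the robot and the scene stay as the last step left them, time stands still between calls to the robot, and variables do not carry over. Pictures are saved under pics/ and viewed, at most 10 in all, crops included, and the job is handed in when it is done.

Besides the shell and the picture viewer there is one more tool, called after "Emit:" in YAML: its name, and indented under it one key for each argument. servo_tool: Moves the arm, as the interface text tells. Its arguments: {"type":"object","properties":{"targets":{"type":"array","items":{"type":"array","items":{"type":"number"}}},"grip_force":{"type":"number"}},"required":["targets"]}

```bash
mkdir -p pics; cat > h.py <<'E'
import numpy as np,cv2
from bench import bot
from scipy.spatial.transform import Rotation as R
def cam(n,save=None):
    s=bot.state(); c=bot.read_camera(n)
    if n=="wrist":
        T=np.eye(4);T[:3,:3]=R.from_rotvec(s["eef_rot"]).as_matrix();T[:3,3]=s["tcp_pos"]
        T=T@np.array(c["tool_from_camera"])
    else:
        T=np.eye(4);T[:3,:3]=np.array(c["rotation"]);T[:3,3]=c["position"]
    d=c["depth"];v,u=np.mgrid[:480,:640]
    P=np.stack([(u-c["cx"])/c["fx"]*d,(v-c["cy"])/c["fy"]*d,d],-1)@T[:3,:3].T+T[:3,3]
    P[d==0]=np.nan
    if save: cv2.imwrite("pics/"+save,cv2.cvtColor(c["pixels"],cv2.COLOR_RGB2BGR))
    return c["pixels"],P,c,T
E
python3 - <<'E'
from h import *
for n in("scene","top"):
    p,P,c,T=cam(n,n+".png"); np.save(n+".npy",P); print(n,T[:3].round(3).tolist(),c["fx"])
print(bot.state())
E
```

```text
scene [[-1.801, -1.702, 0.727, 1.439], [-1.801, -1.702, 0.727, -0.03], [-1.801, -1.702, 0.727, 0.972]] 534.4203144537784
top [[-2.178, 2.114, -0.205, 0.301], [-2.178, 2.114, -0.205, 0.016], [-2.178, 2.114, -0.205, 1.518]] 591.7376189885834
{'time': 0.1, 'joint_pos': array([-1.22738352e+00,  3.53546247e-01,  1.63404883e+00,  7.57385665e-06,
        1.15519905e+00, -2.39556651e-03]), 'dq': array([-0.0001642 , -0.0022096 , -0.00196936,  0.00026585,  0.00241104,
       -0.00090787]), 'joint_efforts': array([ 2.24507923e-03, -5.94911778e+01, -3.34929085e+01,  7.01092207e-02,
        1.83841871e-02, -9.52562146e-06]), 'tcp_pos': array([ 0.21171554, -0.58761467,  0.23896381]), 'eef_rot': array([-3.09358248e+00, -5.40283368e-01,  3.09399611e-04]), 'wrist_force': array([-0.09961343, -0.01452816, -0.70464534]), 'torque': array([0.0225715 , 0.04983959, 0.01795749]), 'gripper_force': 0.0, 'grip_width': 0.09199612755477987}
```

View pics/scene.png

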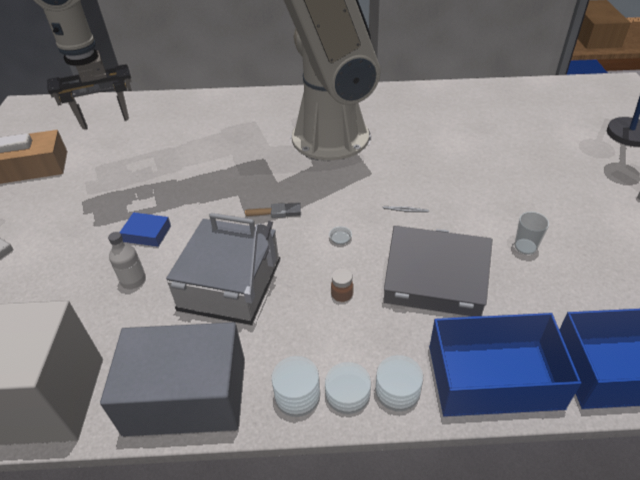

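View pics/top.png

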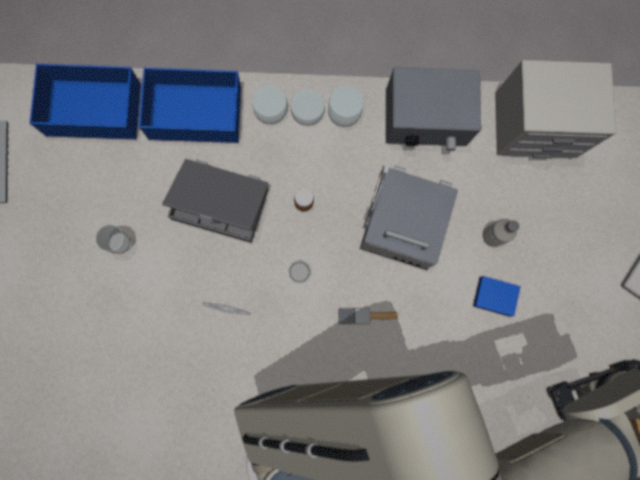

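The scene view shows the ajar case at (440,265) and the chamber at (225,260). In the top view the case lid is at (217,197), the chamber cover at (412,218), its handle at (406,240) and the quadrant at (375,195). The camera rotation is a rotation vector, so the helper needs fixing.

```bash
sed -i 's/T\[:3,:3\]=np.array(c\["rotation"\])/T[:3,:3]=R.from_rotvec(c["rotation"]).as_matrix()/' h.py
python3 - <<'E'
from h import *
p,P,c,T=cam("top"); np.save("top.npy",P)
print(T.round(3))
def fit(poly,name):
    m=np.zeros((480,640),np.uint8);cv2.fillPoly(m,[np.array(poly)],1)
    Q=P[(m>0)&~np.isnan(P[...,0])];
    A=np.c_[Q[:,:2],np.ones(len(Q))];k=np.ones(len(Q),bool)
    for _ in range(6):
        co=np.linalg.lstsq(A[k],Q[k,2],rcond=None)[0];k=abs(A@co-Q[:,2])<.006
    print(name,"plane",co.round(3),"slope",np.arctan(np.hypot(*co[:2])),"dir",np.arctan2(co[1],co[0]),k.mean())
fit([(190,170),(258,187),(240,225),(175,195)],"lid")
fit([(395,185),(445,195),(435,225),(385,210)],"cover")
for n,(u,v) in dict(lidA=(188,163),lidB=(266,180),lidC=(247,228),lidD=(167,198),cA=(391,170),cB=(454,188),cC=(430,264),cD=(366,246),h1=(388,235),h2=(406,239),h3=(425,245),jar=(304,197),dish=(299,271),brush=(355,315)).items():
    print(n,np.nanmedian(P[v-2:v+3,u-2:u+3].reshape(-1,3),0).round(3))
big=cv2.resize(p[150:285,340:480],None,fx=5,fy=4.4,interpolation=cv2.INTER_CUBIC)
q,P2,_,_=cam("scene");np.save("scene.npy",P2)
b2=cv2.resize(q[190:330,160:300],(640,600),interpolation=cv2.INTER_CUBIC)
cv2.imwrite("pics/sc.png",b2[...,::-1])
E
```

```text
[[ 0.028 -0.986  0.165  0.301]
 [-0.999 -0.032 -0.022  0.016]
 [ 0.027 -0.165 -0.986  1.518]
 [ 0.     0.     0.     1.   ]]
lid plane [-0.481  0.124  0.37 ] slope 0.46118752151075265 dir 2.8884246790883688 0.9659310878823074
cover plane [0.007 0.003 0.104] slope 0.007839477810386982 dir 0.3851370081789969 0.9414385741565882
lidA [0.724 0.3   0.058]
lidB [ 0.701  0.104 -0.001]
lidC [0.55  0.138 0.121]
lidD [0.618 0.334 0.115]
cA [ 0.71  -0.21   0.107]
cB [ 0.696 -0.391  0.003]
cC [ 0.48  -0.309  0.096]
cD [ 0.524 -0.155  0.065]
h1 [ 0.54  -0.198  0.151]
h2 [ 0.53  -0.239  0.154]
h3 [ 0.517 -0.283  0.153]
jar [0.643 0.003 0.065]
dish [0.463 0.009 0.002]
brush [ 0.354 -0.135  0.017]
```

View pics/sc.png

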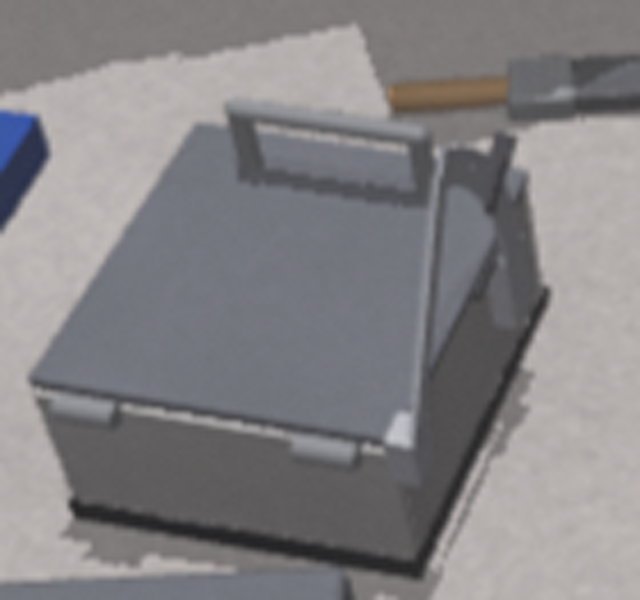

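The crop shows the cover shut, the handle bar near crop (330,115), and the quadrant on the +y side with the dark marker tab at crop (505,155), which is about scene pixel (270,226). Next I'll fit the planes and outlines.

```bash
cat > fit.py <<'E'
from h import *
def rect(P,poly,tol=.005):
    m=np.zeros((480,640),np.uint8);cv2.fillPoly(m,[np.array(poly)],1)
    Q=P[(m>0)&~np.isnan(P[...,0])];k=np.ones(len(Q),bool)
    for _ in range(8):
        c0=Q[k].mean(0);n=np.linalg.svd(Q[k]-c0,full_matrices=False)[2][2];n*=np.sign(n[2]);k=abs((Q-c0)@n)<tol
    ok=(np.nan_to_num(abs((P-c0)@n),nan=9)<tol).astype(np.uint8)
    ok=cv2.morphologyEx(ok,cv2.MORPH_OPEN,np.ones((3,3),np.uint8))
    _,L=cv2.connectedComponents(ok);l=np.bincount(L[(m>0)&(ok>0)]).argmax()
    Q=P[L==l];e1=np.cross([0,1,0],n);e1/=np.linalg.norm(e1);e2=np.cross(n,e1)
    B=cv2.boxPoints(cv2.minAreaRect(np.c_[(Q-c0)@e1,(Q-c0)@e2].astype(np.float32)))
    C=c0+B@np.array([e1,e2]);print("n",n.round(3),"corners",C.round(3).tolist(),"sides",np.linalg.norm(C[1]-C[0]),np.linalg.norm(C[2]-C[1]),"ctr",C.mean(0).round(3))
    return n,C
E
python3 - <<'E'
from fit import *
P=np.load("top.npy");S=np.load("scene.npy")
rect(P,[(190,170),(258,187),(240,225),(175,195)])
rect(P,[(395,185),(445,195),(435,225),(385,210)])
rect(S,[(395,240),(480,240),(475,285),(400,275)])
rect(S,[(200,245),(240,250),(240,280),(190,265)])
for n,Q in(("top",P),("scene",S)):
    # handle bar points
    k=(Q[...,2]>.138)&(Q[...,2]<.165)&(abs(Q[...,0]-.53)<.05)&(abs(Q[...,1]+.24)<.08)
    q=Q[k];c,_,V=np.c_[q.mean(0)],0,np.linalg.svd(q-q.mean(0))[2] if len(q)>3 else None
    print(n,len(q),q.mean(0).round(3),V[0].round(3),((q-q.mean(0))@V[0]).min(),((q-q.mean(0))@V[0]).max())
E
```

```text
n [ 0.433 -0.112  0.894] corners [[0.542, 0.129, 0.126], [0.689, 0.092, 0.05], [0.744, 0.31, 0.05], [0.597, 0.347, 0.126]] sides 0.1695177601593685 0.22427650465048715 ctr [0.643 0.219 0.088]
n [-0.008 -0.007  1.   ] corners [[0.477, -0.322, 0.106], [0.665, -0.376, 0.107], [0.718, -0.194, 0.109], [0.529, -0.14, 0.108]] sides 0.19633832228806739 0.18925157537474535 ctr [ 0.597 -0.258  0.107]
n [ 0.43  -0.112  0.896] corners [[0.544, 0.13, 0.125], [0.69, 0.092, 0.051], [0.746, 0.309, 0.051], [0.6, 0.346, 0.125]] sides 0.16773303333121864 0.22384009475087602 ctr [0.645 0.219 0.088]
n [-0.004 -0.002  1.   ] corners [[0.476, -0.323, 0.107], [0.68, -0.38, 0.108], [0.732, -0.192, 0.108], [0.529, -0.136, 0.108]] sides 0.211095435013877 0.19449359989159826 ctr [ 0.604 -0.258  0.108]
top 232 [ 0.53  -0.239  0.153] [-0.276 -0.961  0.003] -0.05286103246304257 0.05371324293115423
scene 258 [ 0.535 -0.24   0.152] [ 0.275  0.961 -0.004] -0.05648789280153418 0.052537403433214995
```

Emit:
servo_tool:
  targets:
    - [0,0,0,0,0,0,-0.135]
    - [0,0,0,0,0,0,-0.135]
    - [0,0,0,0,0,0,-0.135]
    - [0,0,0,0,0,0,-0.135]
    - [0,0,0,0,0,0,-0.135]
    - [0,0,0,0,0,0,-0.135]
    - [0,0,0,0,0,0,-0.135]
    - [0,2.35,0.33,0,0,0,0]
    - [0,4.7,0.66,0,0,0,0]
    - [0,4.7,0.66,0,0,0,0]
    - [0,4.7,0.66,0,0,0,0]
    - [0,4.7,0.66,0,0,0,0]
    - [0,4.7,0.66,0,0,0,0]
    - [0,4.7,0.66,0,0,0,0]
    - [0,0,0,0,0,0,0]
    - [0,0,0,0,0,0,0]
  grip_force: 20

```text
time: 1.8
tcp_pos: [0.338, -0.3056, 0.2398]
eef_rot: [2.507, 1.893, -0.0]
wrist_force: [-0.2, -0.5, 0.3]
grip_width: 0.0003
gripper_force: 0.0
```

```bash
python3 - <<'E'
from h import *
p,P,c,T=cam("wrist","w1.png");np.save("w1.npy",P);print(T.round(3))
E
```

```text
[[ 0.962 -0.265 -0.07   0.358]
 [-0.274 -0.93  -0.243 -0.236]
 [-0.     0.253 -0.967  0.385]
 [ 0.     0.     0.     1.   ]]
```

View pics/w1.png

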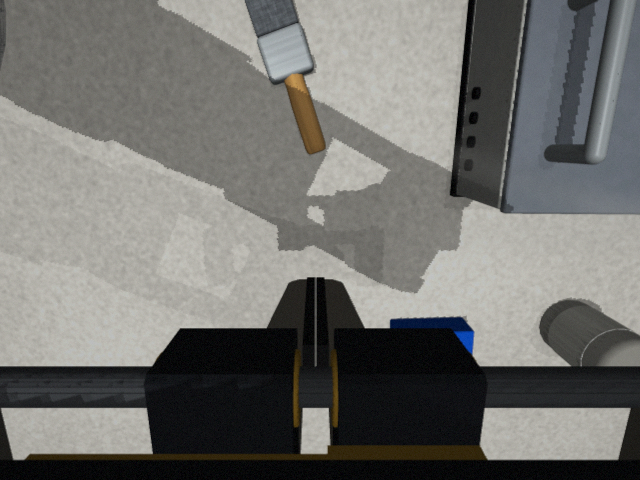

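Emit:
servo_tool:
  targets:
    - [0,3,0.4,0,0,0,0]
    - [0,4.7,0.66,0,0,0,0]
    - [0,4.7,0.66,0,0,0,0]
    - [0,4.7,0.66,0,0,0,0]
    - [0,4.7,0.66,0,0,0,0]
    - [0,4.7,0.66,0,0,0,0]
    - [0,4.7,0.66,0,0,0,0]
    - [0,4.7,0.66,0,0,0,0]
    - [0,4.7,0.66,0,0,0,0]
    - [0,4.7,0.66,0,0,0,0]
    - [0,4.7,0.66,0,0,0,0]
    - [0,4.7,0.66,0,0,0,0]
    - [0,3,0.5,0,0,0,0]
    - [0,0,0,0,0,0,0]
    - [0,0,0,0,0,0,0]

```text
time: 3.35
tcp_pos: [0.5759, 0.2246, 0.2388]
eef_rot: [2.51, 1.889, -0.002]
wrist_force: [0.3, -1.0, 0.9]
grip_width: 0.0005
gripper_force: 0.0
```

The wrist view shows the chamber and handle at upper right (600,90), with a clear path. The arm is now above the case and ready to press.

Emit:
servo_tool:
  targets:
    - [0,1.2,0,2,0,0,0]
    - [0,0,0,3,0,0,0]
    - [0,0,0,3,0,0,0]
    - [0,0,0,1,0,0,0]
    - [0,0,0,1,0,0,0]
    - [0,0,0,1,0,0,0]
    - [0,0,0,1,0,0,0]
    - [0,0,0,1,0,0,0]
    - [0,0,0,1,0,0,0]
    - [0,0,0,1,0,0,0]
    - [0,0,0,0.6,0,0,0]
    - [0,0,0,0.3,0,0,0]
    - [0,0,0,0,0,0,0]

```text
time: 4.65
tcp_pos: [0.578, 0.2375, 0.0812]
eef_rot: [-2.509, -1.889, 0.002]
wrist_force: [-6.3, 0.9, 10.5]
grip_width: 0.0002
gripper_force: 5.7
```

Emit:
servo_tool:
  targets:
    - [0,0,0,0.2,0,0,0]
    - [0,0,0,0.1,0,0,0]
    - [0,0,0,0,0,0,0]
    - [0,0,0,0,0,0,0]
    - [0,0,0,0,0,0,0]

```text
time: 5.15
tcp_pos: [0.578, 0.2376, 0.0806]
eef_rot: [-2.509, -1.889, 0.001]
wrist_force: [-15.6, -2.2, 36.1]
grip_width: 0.0006
gripper_force: 18.0
```

Emit:
servo_tool:
  targets:
    - [0,0,0,-2,0,0,0]
    - [0,0,0,-4,0,0,0]
    - [0,0,0,-4,0,0,0]
    - [0,0,0,-4,0,0,0]
    - [0,0,0,-2,0,0,0]
    - [0,0,0,0,0,0,0]

```text
time: 5.75
tcp_pos: [0.5807, 0.238, 0.2411]
eef_rot: [2.508, 1.889, 0.01]
wrist_force: [0.7, -0.0, -0.6]
grip_width: 0.0004
gripper_force: 0.0
```

```bash
python3 - <<'E'
from fit import *
p,P,_,_=cam("top","t2.png"); rect(P,[(200,175),(248,187),(225,205),(185,195)])
E
```

```text
n [0.969 0.051 0.24 ] corners [[0.49, 0.237, 0.719], [0.544, -0.07, 0.565], [0.703, 0.321, -0.16], [0.649, 0.628, -0.006]] sides 0.34762888871838327 0.8395477406356318 ctr [0.596 0.279 0.28 ]
```

Emit:
servo_tool:
  targets:
    - [1,-4.3,0.84,-0.5,0,0,0]
    - [1,-4.3,0.84,-0.5,0,0,0]
    - [1,-4.3,0.84,-0.5,0,0,0]
    - [1,-4.3,0.84,-0.5,0,0,0]
    - [1,-4.3,0.84,-0.5,0,0,0]
    - [1,-4.3,0.84,-0.5,0,0,0]
    - [1,-4.3,0.84,-0.5,0,0,0]
    - [1,-4.3,0.84,-0.5,0,0,0]
    - [1,0,0,0,0,0,0]
    - [1,0,0,0,0,0,0]

```text
time: 6.8
tcp_pos: [0.5475, -0.1125, 0.2759]
eef_rot: [-2.51, -1.886, 0.002]
wrist_force: [0.8, -0.5, -0.1]
grip_width: 0.0778
gripper_force: 0.0
```

```bash
python3 - <<'E'
from fit import *
p,P,_,_=cam("top"); rect(P,[(200,175),(248,187),(225,205),(185,195)])
p,P,_,_=cam("scene"); rect(P,[(395,240),(480,240),(475,285),(400,275)])
p,P,c,T=cam("wrist","w2.png");np.save("w2.npy",P);print(T.round(3))
E
```

```text
n [ 0.048 -0.007  0.999] corners [[0.53, 0.13, 0.062], [0.688, 0.093, 0.054], [0.739, 0.311, 0.054], [0.582, 0.349, 0.061]] sides 0.16238602873317676 0.2244950336433799 ctr [0.635 0.221 0.058]
n [ 0.019 -0.004  1.   ] corners [[0.524, 0.135, 0.059], [0.682, 0.093, 0.056], [0.739, 0.31, 0.056], [0.581, 0.352, 0.059]] sides 0.16410796367691086 0.22414844767648115 ctr [0.631 0.223 0.058]
[[ 0.961 -0.267 -0.072  0.568]
 [-0.276 -0.93  -0.242 -0.042]
 [-0.003  0.253 -0.968  0.421]
 [ 0.     0.     0.     1.   ]]
```

View pics/w2.png

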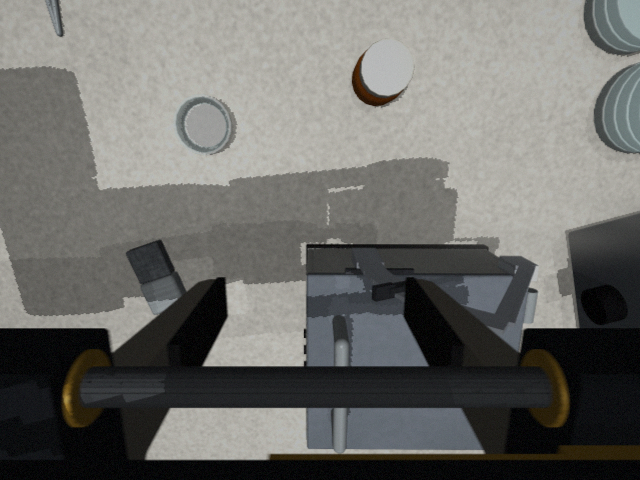

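The lid now measures level (front edge at z≈0.06), so it is shut. The quadrant runs from about (365,255) to (515,300), and the dark marker seems to be at (390,290). I'll zoom in.

```bash
python3 - <<'E'
from h import *
im=cv2.imread("pics/w2.png");P=np.load("w2.npy")
cv2.imwrite("pics/w2c.png",cv2.resize(im[235:335,300:450],(750,500),interpolation=cv2.INTER_CUBIC))
# height in chamber frame: s = dist in front of hinge, t = along y
h=np.array([.689,-.285]);ex=np.array([.961,-.276]);ey=np.array([.276,.961])
s=-(P[...,:2]-h)@ex;t=(P[...,:2]-h)@ey
k=(t>.085)&(t<.14)&(s>-.02)&(s<.2)&(P[...,2]>.104)
v,u=np.nonzero(k)
r=np.hypot(s,P[...,2]-.1);a=np.arctan2(P[...,2]-.1,s)
g=im.mean(2)
for i in range(0,len(u),max(1,len(u)//90)):
    y,x=v[i],u[i];print((x,y),"r%.3f a%.3f t%.3f z%.3f g%d"%(r[y,x],a[y,x],t[y,x],P[y,x,2],g[y,x]))
E
```

```text
(np.int64(359), np.int64(263)) r0.146 a0.044 t0.100 z0.106 g57
(np.int64(360), np.int64(266)) r0.146 a0.071 t0.099 z0.110 g57
(np.int64(384), np.int64(268)) r0.128 a0.154 t0.100 z0.120 g60
(np.int64(353), np.int64(270)) r0.151 a0.041 t0.094 z0.106 g32
(np.int64(388), np.int64(271)) r0.128 a0.215 t0.100 z0.127 g53
(np.int64(521), np.int64(272)) r0.032 a1.031 t0.100 z0.128 g60
(np.int64(313), np.int64(274)) r0.186 a0.025 t0.090 z0.105 g47
(np.int64(449), np.int64(274)) r0.067 a0.067 t0.090 z0.104 g39
(np.int64(363), np.int64(275)) r0.143 a0.054 t0.090 z0.108 g56
(np.int64(493), np.int64(275)) r0.030 a0.236 t0.090 z0.107 g62
(np.int64(392), np.int64(276)) r0.129 a0.300 t0.100 z0.138 g58
(np.int64(523), np.int64(276)) r0.042 a1.078 t0.099 z0.137 g60
(np.int64(422), np.int64(277)) r0.091 a0.077 t0.088 z0.107 g68
(np.int64(322), np.int64(278)) r0.179 a0.047 t0.087 z0.108 g106
(np.int64(452), np.int64(278)) r0.065 a0.117 t0.087 z0.108 g56
(np.int64(353), np.int64(279)) r0.151 a0.051 t0.086 z0.108 g106
(np.int64(483), np.int64(279)) r0.038 a0.198 t0.086 z0.108 g110
(np.int64(394), np.int64(2
[... 3909 characters left out ...]
4 z0.345 g12
(np.int64(527), np.int64(431)) r0.285 a1.071 t0.138 z0.350 g6
(np.int64(482), np.int64(434)) r0.269 a1.037 t0.121 z0.331 g26
(np.int64(496), np.int64(436)) r0.274 a1.050 t0.126 z0.338 g27
(np.int64(508), np.int64(438)) r0.279 a1.060 t0.130 z0.343 g3
(np.int64(518), np.int64(440)) r0.283 a1.066 t0.134 z0.348 g10
(np.int64(526), np.int64(442)) r0.286 a1.071 t0.136 z0.351 g3
(np.int64(538), np.int64(444)) r0.289 a1.078 t0.139 z0.354 g6
(np.int64(542), np.int64(446)) r0.290 a1.080 t0.140 z0.356 g4
(np.int64(488), np.int64(449)) r0.272 a1.045 t0.120 z0.335 g30
(np.int64(493), np.int64(451)) r0.274 a1.049 t0.121 z0.337 g20
(np.int64(497), np.int64(453)) r0.276 a1.053 t0.123 z0.340 g27
```

View pics/w2c.png

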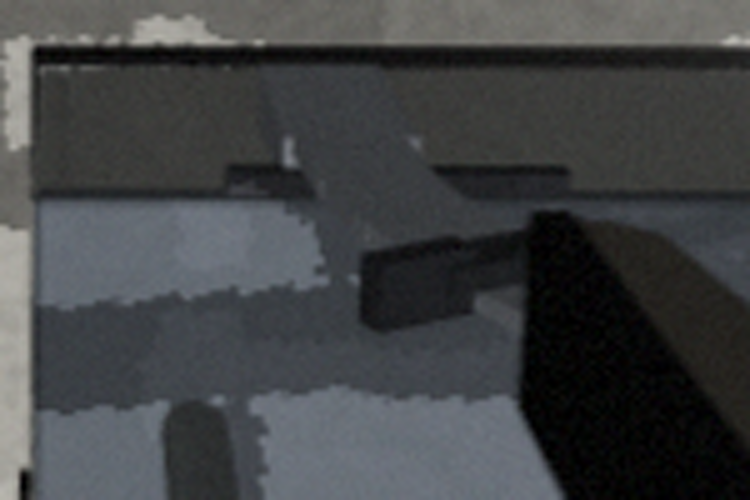

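```bash
python3 - <<'E'
from h import *
P=np.load("w2.npy");h=np.array([.689,-.285]);ex=np.array([.961,-.276]);ey=np.array([.276,.961])
s=-(P[...,:2]-h)@ex;t=(P[...,:2]-h)@ey;z=P[...,2]-.1;r=np.hypot(s,z);a=np.arctan2(z,s)
k=(t>.08)&(t<.13)&(r>.150)&(r<.17)&(a>.3)&(a<.85)
for n,x in(("r",r),("a",a),("t",t),("s",s),("z",z)):print(n,np.percentile(x[k],[2,15,50,85,98]).round(3),k.sum())
print(bot.state()["tcp_pos"])
E
```

```text
r [0.15  0.153 0.159 0.164 0.165] 354
a [0.487 0.499 0.516 0.521 0.534] 354
t [0.097 0.098 0.103 0.106 0.107] 354
s [0.13  0.133 0.138 0.143 0.145] 354
z [0.073 0.076 0.078 0.08  0.081] 354
[ 0.54799889 -0.11067364  0.27654418]
```

Emit:
servo_tool:
  targets:
    - [1,0,0,-2,0,0,0]
    - [1,-4,0.6,0,0,0,0]
    - [1,-4.4,0.7,0,0,0,0]
    - [1,-4.4,0.7,0,0,0,0]
    - [1,0,0,0,0,0,0]
    - [1,0,0,0,0,0,0]

```text
time: 7.55
tcp_pos: [0.5321, -0.2399, 0.297]
eef_rot: [-2.509, -1.889, 0.0]
wrist_force: [-0.0, 0.3, -0.7]
grip_width: 0.0916
gripper_force: 0.0
```

```bash
python3 - <<'E'
from h import *
s0=bot.state();p,P,c,T=cam("wrist")
k=(P[...,2]>.14)&(P[...,2]<.16)&(abs(P[...,0]-.53)<.06)&(abs(P[...,1]+.24)<.06)
q=P[k];print(len(q),q.mean(0),np.ptp(q,0))
M=R.from_rotvec(s0["eef_rot"]).as_matrix();print(s0["tcp_pos"],M.round(3))
print("delta tool cm",100*M.T@(np.array([.532,-.2395,.156])-s0["tcp_pos"]))
d=(q-np.array([.532,-.2395,.15]))@np.array([.961,-.276,0]);print("bar offset along ex",np.median(d))
_,S,_,_=cam("scene")
m=S[255:275,410:470].reshape(-1,3);A=np.c_[m[:,:2],np.ones(len(m))];print("lid",np.linalg.lstsq(A,m[:,2],rcond=None)[0])
E
```

```text
1993 [ 0.5324335  -0.23778536  0.15412994] [0.03840456 0.10304245 0.01712633]
[ 0.53213236 -0.23987594  0.29700597] [[ 0.277  0.961 -0.001]
 [ 0.961 -0.277  0.001]
 [ 0.001 -0.001 -1.   ]]
delta tool cm [ 2.44258499e-02 -1.14417047e-02  1.41006279e+01]
bar offset along ex -0.0002443920261562825
 ** On entry to DLASCL parameter number  4 had an illegal value
 ** On entry to DLASCL parameter number  4 had an illegal valueTraceback (most recent call last):
  File "<stdin>", line 9, in <module>
    x, resids, rank, s = _umath_linalg.lstsq(a, b, rcond,
                         ~~~~~~~~~~~~~~~~~~~^^^^^^^^^^^^^
                                             signature=signature)
                                             ^^^^^^^^^^^^^^^^^^^^
    raise LinAlgError("SVD did not converge in Linear Least Squares")
numpy.linalg.LinAlgError: SVD did not converge in Linear Least Squares
```

The gripper is on target, so I descend and grip.

Emit:
servo_tool:
  targets:
    - [1,0,0,3,0,0,0]
    - [1,0,0,4,0,0,0]
    - [1,0,0,4,0,0,0]
    - [1,0,0,2,0,0,0]
    - [1,0,0,1.1,0,0,0]
    - [1,0,0,0,0,0,0]
    - [0,0,0,0,0,0,0]
    - [0,0,0,0,0,0,0]
    - [0,0,0,0,0,0,0]
    - [0,0,0,0,0,0,0]
    - [0,0,0,0,0,0,0]
    - [0,0,0,0,0,0,0]
    - [0,0,0,0,0,0,0]
    - [0,0,0,0,0,0,0]
    - [0,0,0,0,0,0,0]
  grip_force: 20

```text
time: 9.15
tcp_pos: [0.532, -0.2405, 0.1565]
eef_rot: [-2.51, -1.89, 0.0]
wrist_force: [-0.2, 0.4, -0.5]
grip_width: 0.022
gripper_force: 0.0
```

```bash
python3 - <<'E'
from fit import *
for i in range(2):
    _,S,_,_=cam("scene");rect(S,[(395,240),(480,240),(475,285),(400,275)],.003)
    m=S[243:282,405:475].reshape(-1,3);m=m[~np.isnan(m[:,2])];m=m[abs(m[:,2]-.058)<.02]
    s=m[:,0]*.968-m[:,1]*.25;print(np.polyfit(s,m[:,2],1))
E
```

```text
n [ 0.017 -0.004  1.   ] corners [[0.524, 0.135, 0.059], [0.68, 0.095, 0.056], [0.737, 0.311, 0.056], [0.58, 0.351, 0.059]] sides 0.16171222972779614 0.22303476102189418 ctr [0.63  0.223 0.058]
[-0.01914942  0.06841936]
n [ 0.017 -0.003  1.   ] corners [[0.525, 0.135, 0.059], [0.682, 0.095, 0.057], [0.737, 0.31, 0.056], [0.579, 0.35, 0.059]] sides 0.16248114930144045 0.22224182271787116 ctr [0.631 0.222 0.058]
[-0.01924016  0.06843338]
```

Emit:
servo_tool:
  targets:
    - [0,0,0,0,0,0,0]
    - [0,0,0,0,0,0,0]
    - [0,0,0,0,0,0,0]
    - [0,0,0,0,0,0,0]

```text
time: 9.65
tcp_pos: [0.5318, -0.2404, 0.1565]
eef_rot: [-2.509, -1.889, 0.0]
wrist_force: [-1.6, 1.1, 0.2]
grip_width: 0.0114
gripper_force: 20.0
```

Emit:
servo_tool:
  targets:
    - [0,0,0.25,-0.8,0,0,0]
    - [0,0,0.33,-0.82,0,0,0]
    - [0,0,0.35,-0.78,0,0,0]
    - [0,0,0.39,-0.78,0,0,0]
    - [0,0,0,0,0,0,0]

```text
time: 10.15
tcp_pos: [0.5447, -0.2441, 0.1896]
eef_rot: [-2.509, -1.889, 0.001]
wrist_force: [-6.3, -0.2, -1.9]
grip_width: 0.0111
gripper_force: 20.0
```

Emit:
servo_tool:
  targets:
    - [0,0,0.43,-0.74,0,0,0]
    - [0,0,0.46,-0.73,0,0,0]
    - [0,0,0.5,-0.7,0,0,0]
    - [0,0,0.54,-0.68,0,0,0]
    - [0,0,0.52,-0.57,0,0,0]
    - [0,0,0.52,-0.57,0,0,0]
    - [0,0,0,0,0,0,0]
    - [0,0,0,0,0,0,0]
    - [0,0,0,0,0,0,0]

```text
time: 11.05
tcp_pos: [0.5715, -0.2519, 0.2293]
eef_rot: [-2.507, -1.888, 0.004]
wrist_force: [-12.9, 0.8, 5.1]
grip_width: 0.0112
gripper_force: 20.0
```

```bash
python3 - <<'E'
from fit import *
h=np.array([.689,-.285]);ex=np.array([.961,-.276]);ey=np.array([.276,.961])
for n in("scene","top","wrist"):
    p,P,_,_=cam(n,"e_"+n+".png")
    s=-(P[...,:2]-h)@ex;t=(P[...,:2]-h)@ey;z=P[...,2]-.1;r=np.hypot(s,z);a=np.arctan2(z,s)
    k=(abs(t)<.08)&(s>.02)&(s<.17)&(z<.12)&(z>0)
    x,y=s[k],z[k]
    if k.sum()>50:
        g=np.ones(len(x),bool)
        for _ in range(8):
            co=np.polyfit(x[g],y[g],1);g=abs(np.polyval(co,x)-y)<.006
        print(n,"cover angle",np.arctan(co[0]),co,g.sum(),k.sum())
    k=(t>.086)&(t<.115)&(r>.150)&(r<.17)&(a>.3)&(a<.85)
    if k.sum(): print("  marker/ptr a",np.percentile(a[k],[2,15,50,85,98]).round(3),"t",np.percentile(t[k],[2,50,98]).round(3),k.sum())
    if n=="scene": cv2.imwrite("pics/e_sc.png",cv2.resize(p[170:310,190:330],(600,600),interpolation=cv2.INTER_CUBIC)[...,::-1])
print(bot.state()["tcp_pos"],bot.state()["wrist_force"])
E
```

```text
scene cover angle 0.47580213517325415 [0.51528681 0.00967677] 4447 4631
  marker/ptr a [0.485 0.502 0.52  0.533 0.54 ] t [0.087 0.098 0.106] 54
top cover angle 0.47535923238587113 [0.51472644 0.00873687] 1158 1248
  marker/ptr a [0.483 0.497 0.519 0.648 0.816] t [0.087 0.099 0.107] 61
wrist cover angle 0.47422466068493413 [0.51329211 0.00978828] 40920 42375
  marker/ptr a [0.492 0.512 0.52  0.53  0.773] t [0.086 0.098 0.106] 1329
[ 0.57151161 -0.25192106  0.22925977] [-13.00905095   1.71543042   5.60974328]
```

View pics/e_sc.png

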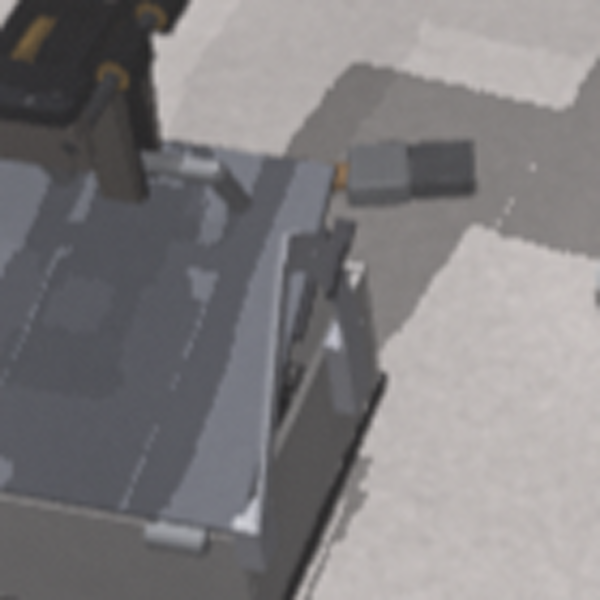

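The cover is held at 0.475 rad, and the pointer strip sits beside the marker tab at crop (335,250). Their top faces match at about 0.52 rad, and the marker hasn't moved. I'll hold briefly and hand in.

Emit:
servo_tool:
  targets:
    - [0,0,0.05,-0.05,0,0,0]
    - [0,0,0,0,0,0,0]
    - [0,0,0,0,0,0,0]
    - [0,0,0,0,0,0,0]
    - [0,0,0,0,0,0,0]
    - [0,0,0,0,0,0,0]

```text
time: 11.8
tcp_pos: [0.572, -0.252, 0.2298]
eef_rot: [-2.507, -1.888, 0.004]
wrist_force: [-12.5, 2.6, 5.1]
grip_width: 0.0111
gripper_force: 20.0
```

```bash
python3 -c "
from bench import bot
print(bot.close_job())"
```

```text
the job is handed in; nothing more can be done
None
```

The job is handed in; no verdict came back. The case lid is pressed shut (measured about 0.02 rad from level), and the gripper still holds the chamber cover at about 0.48 rad, with its pointer beside the marker, which has not moved.

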